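# Set a balance's overload stop and load the glass sample gently

### The job

Make the little balance ready and load it: while its pan is still empty, turn the red wing screw of the overload stop clockwise until it just bottoms, without forcing it, and then back it off a quarter turn. After that, take the glass vial with the tan contents and black cap in a light grip and set it down gently, upright in the middle of the pan. Do not press hard on the pan, knock the clear draught shield, or disturb the two blue-capped vials, the measuring cylinder or the dropper bottle.

Things in the scene. Friction and masses are not known exactly. Their poses are not given: they have to be found in the camera images.
- balance: low white bench balance, fixed, 200 (its x) x 300 (its y) mm, top deck 45 mm above the worktop; origin under its centre, -x is its front (display side). Steel pan inside a square clear shield on its +y side, black display and red wing screw on its -y side; an amber dropper bottle stands loose on the deck.
- pan_centre (a point): centre of the top face of the round steel pan (diameter 96 mm, top 62 mm above the worktop), z up. The pan is sprung: it begins to sink at about 1.5 N and then yields 1 mm per newton for 9 mm; more than 8 N on it overloads it
- pan: the steel pan itself; origin at the centre of its top face
- draught_shield: low square clear shield standing round the pan, inside width 133 mm, wall 3 mm, rim 103 mm above the worktop (41 mm above the pan), open at the top; origin 17 mm below the pan's top face, on the pan's axis. It must not be hit with more than 10 N
- screw_grip (a point): grip point of the red wing screw, on its upright axis, 87 mm above the worktop. The wing is a bar 38 mm long (point x axis), 11 mm thick (point y axis) and 24 mm high, from 14 mm below to 10 mm above this point (73 to 97 mm above the worktop); a white dot marks its +x end. 10 mm below the wing, on a 12 mm stem, is a round collar 28 mm across, and under that a boss 40 mm across. z up. The direction in which it bottoms varies
- stop_screw (a joint): angle by which the wing screw is backed off from its bottomed position, rad: 0 = bottomed, grows anticlockwise seen from above, up to 3.8. Starts at 0.8 to 2.2. Turns freely with 0.04 N m of friction
- stop_seat (a joint): twist of the sprung seat under the screw, rad: 0 until the bottomed screw is tightened with 0.12 N m, then grows 1 rad per 0.8 N m as screw and seat turn on clockwise together (stop_screw stays at 0), and springs back when let go. Beyond 0.35 rad (0.4 N m) the screw has been forced
- sample_mid (a point): centre (half-way up) of the loose glass sample vial with tan contents and a black cap: 21 mm diameter, 52 mm tall, about 30 g, standing upright in the blue tray; z up its axis. A finger may press it with up to about 50 N (both fingers together 100 N); more breaks it
- sample_vial: the same vial; origin at the centre of its underside
- vial_tray: fixed shallow blue tray, 160 (x) x 150 (y) mm, floor 4 mm thick, lip 8 mm above the worktop; origin under its centre. Three vials stand in it about 60 mm apart
- vial_blue_a: glass vial with a blue cap, 21 x 52 mm, in the tray; origin at the centre of its underside; leave alone
- vial_blue_b: another glass vial with a blue cap, 21 x 52 mm, in the tray; origin at the centre of its underside; leave alone
- cylinder: tall slim clear measuring cylinder with a blue six-sided foot, foot 48 x 56 mm, tube 26 mm, 167 mm tall, loose on the worktop between tray and balance; origin at the centre of its underside; leave alone
- dropper: amber dropper bottle with a black teat, 34 mm diameter, 107 mm tall, loose on the balance's deck in front of the wing screw and the shield; origin at the centre of its underside (45 mm above the worktop); leave alone

How it is judged:
On the way, in this order (a step that is already met when the one before it is completed fails the run):
1. the wing screw is turned in until it bottoms (value of joint stop_screw below 0.05 rad), for 0.1 s.
2. the wing screw is backed off a quarter turn and let go (value of joint stop_screw between 1.31 and 1.83 rad and contact force between the fingers and stop_screw below 0.05 N), for 0.2 s.
3. the sample vial stands upright in the middle of the pan (horizontal distance between sample_mid and pan_centre below 0.02 m and z of sample_mid in the frame of pan_centre between 0.018 and 0.032 m and angle between sample_mid's own z axis and vertical below 0.12 rad and contact force between sample_vial and pan above 0.05 N), for 0.2 s.
At the end, for the whole second after the job is handed in: The wing screw stands a quarter turn (within 15 degrees) backed off from bottom; the tan sample vial stands upright on the pan, its axis within 20 mm of the pan's centre, released and at rest (all of step 3 and value of joint stop_screw between 1.31 and 1.83 rad and contact force between the fingers and sample_vial below 0.05 N and linear speed of sample_vial below 0.02 m/s); the robot touches nothing.
It fails at once if the overload stop is forced: its sprung seat twisted beyond 0.35 rad (value of joint stop_seat above 0.35 rad).
It fails at once if the sample vial is squeezed with more than 100 N (both fingers together), or dropped (moving faster than 0.35 m/s out of the fingers) (contact force between the fingers and sample_vial above 100 N or (contact force between the fingers and sample_vial below 0.05 N and linear speed of sample_vial above 0.35 m/s)).
It fails at once if the pan is loaded with more than 8 N (contact force between anything else and pan above 8 N).
It fails at once if the draught shield is hit with more than 10 N (contact force between anything else and draught_shield above 10 N).
It fails at once if a blue-capped vial, the measuring cylinder or the dropper bottle is moved more than 20 mm or tipped (distance of any of vial_blue_a, vial_blue_b, cylinder, dropper from where it was at the start of the episode above 0.02 m or angle between any of vial_blue_a, vial_blue_b, cylinder, dropper's own z axis and vertical above 0.35 rad).
It also fails if it takes over 70 s, if anything falls off the work surface, if the arm or the gripper's body presses on something with over 40 N, if the wrist force passes 120 N, or if a joint passes its speed limit or range.

### The arm

A 7-joint arm with a two-finger parallel gripper is mounted at the origin on a cart in front of the work surface, level with it; the furniture and walls round the work are solid. World frame = base frame: x ahead of the robot, y to its left, z up, the work surface at z = 0. Lengths are in m, angles in rad, forces in N, time in s.
With the tool pointing down it reaches from about 0.4 to 0.875 m from the base axis. Payload 6.5 kg.
Tool frame: the origin (TCP) lies at the centre of the arm's flange, where the gripper is bolted on; the fingertips stand 173 mm ahead of it and the grasp point (between the pads) lies 155 mm ahead of it (arm.finger_overhang is the z of the fingertips in the tool frame, in m); z points along the fingers, x is the direction in which the jaws open and shut, and the axes are right-handed (so a half turn about z gives the same grasp; the last joint's range is limited). The gripper opens to 85 mm and grips with 20 to 120 N. Pads are 22 mm wide; open, the fingers measure 114 mm over their backs; the gripper's body (76 mm by 85 mm) begins 54 mm behind the grasp point. The pads swing forward as they close: fully open they stand 13 mm farther back than shut.
Start: joints at [-1.224, 0.536, -0.004, 1.538, 0.003, 1.067, -0.071], TCP at [0.261, 0.595, 0.405] pointing down, gripper open.
Joint ranges: [-2.7, 2.7], [-0.37, 2.16], [-1.27, 1.26], [0.24, 2.4], [-1.31, 4.45], [0.19, 1.91], [-2.76, 2.76]. Speed limits (rad/s): [2.39, 2.39, 3.14, 3.14, 3.14, 3.14, 3.14].

### API

Orientations are given as a unit quaternion [w, x, y, z].
In Python, from bench import arm, vision gives the robot as it stands.
- The arm moves only by the shell command python3 -m crank 'ROWS' [FORCE]. ROWS is JSON, a list of rows, each a list of 3 entries, a list of its own where there are three numbers: the closure in counts, from 0 (fully open) to 255 (shut), then the shift along the tool's x, y, z in mm, then the turn, a rotation vector about the tool's x, y, z in degrees. A call has 1 to 12 rows; each row is the pose to reach, as a shift and turn from the pose commanded when the call began, along the tool's axes at that moment; what a row does not reach only later rows make up. A row lasts 1/10 s, in which the tool goes at most 50 mm and 8.59 degrees, less where a joint would pass 70% of its speed; a pose out of reach is approached as far as the arm can. A call with a gripper value outside its range is refused whole. The fingers move at their own pace and stop on an object; FORCE is the grip in N (left out, the last holds). Time passes only in rows, so rows that repeat a pose let the fingers close. It gives the time, the measured TCP pose, the force and the opening at its end, in the units of the state.
- arm.state(): the state, without advancing time (a new reading comes with each control period).
- vision.grab_frame(name): name is "scene" or "top" or "wrist"; returns the picture (420x560x3 uint8, red, green, blue); there is no depth.
- vision.get_calibration(name): a dict with "fov_y" (degrees; the focal length in pixels is half the picture's height over the tangent of half this angle, whatever the lens; pixels are square), "cx", "cy" (the principal point, pixels), "R" (3x3) and "t" (3): a world point X has camera coordinates R X + t. Camera axes: x right, y down, z forward; pixel columns grow to the right and rows downward; lengths in m; the calibration is good to about 2 mm. The wrist camera is an equidistant fisheye: a pixel r from the principal point sees the ray r / f radians off the axis. A picture is of the moment at which its call begins: read the wrist's pose just before it. get_calibration takes no time and is no camera call; for the wrist camera it gives the pose at the moment of the call.
- arm.close_job(): hands the job in, once; it reports no verdict.
The state is a dict: "time": time; "joints": joint angles; "joint_velocities": joint speeds; "joint_efforts": joint torques, N m; "position": TCP position; "ee_rot": TCP orientation; "force": force on the tool from outside, world axes, zero at the start; "ft_torque": the same for the moment, N m; "grip_width": opening from 0.0 (shut) to 1.0 (fully open).
Only numpy, scipy, OpenCV 4.12 (cv2) and the standard library are available. Lean on these libraries where they do the work, as an engineer would, in place of code of your own. Each camera call takes 0.05 s, during which the arm holds its last target.

## Working session

There is one attempt and no reset: what is moved stays moved. The work goes in short steps, Python scripts to look and compute and a shell command to move; the robot and the scene stay as the last step left them, time stands still between calls to the robot, and variables do not carry over. Pictures are saved under pics/ and viewed, and the job is handed in when it is done.

```bash
ls; mkdir -p pics
python3 - <<'E'
from bench import arm, vision
import cv2
print(arm.state())
for n in ["scene","top","wrist"]:
    c=vision.get_calibration(n); print(n,c)
    im=vision.grab_frame(n); cv2.imwrite(f"pics/{n}0.png",im[:,:,::-1])
E
```

```text
pics
{'time': 0.0, 'joints': array([-1.2241833 ,  0.53720768, -0.00444746,  1.53887328,  0.00259499,
        1.06728791, -0.07117162]), 'joint_velocities': array([ 0.00039639, -0.00172134,  0.00067402, -0.00088988,  0.00095297,
       -0.00111525,  0.00050442]), 'joint_efforts': array([ 5.40673464e-04, -5.83405924e+01,  1.04909487e+00, -2.59097296e+01,
        1.24494618e-02,  9.67829284e-03, -5.81531324e-06]), 'position': array([0.26063168, 0.5951002 , 0.40378577]), 'ee_rot': array([ 5.33797256e-04,  8.36985633e-01,  5.47224146e-01, -7.06169464e-04]), 'force': array([ 0.69880351, -0.74649826,  0.05482704]), 'ft_torque': array([-0.00312228, -0.00764188, -0.03777286]), 'grip_width': 0.9969675942685143}
scene {'fov_y': 48.9086102599763, 'cx': 280.18777628563083, 'cy': 213.42037715267776, 'R': array([[ 0.83610501, -0.5483786 ,  0.01446764],
       [-0.34195505, -0.54163365, -0.76791909],
       [ 0.42894656,  0.63711372, -0.64038345]]), 't': array([-0.47898198,  0.21573493,  1.01437916])}
top {'fov_y': 55.90476153486729, 'cx': 281.1847948537368, 'cy': 210.90628341134538, 'R': array([[ 0.0088327 , -0.99992505,  0.00847816],
       [-0.99825054, -0.00931297, -0.05838771],
       [ 0.05846229, -0.0079476 , -0.99825798]]), 't': array([-0.07460983,  0.56747178,  1.00299994])}
wrist {'fov_y': 65.70646984690485, 'cx': 279.35983459373534, 'cy': 209.57368570431936, 'R': array([[ 4.00283737e-01,  9.16391001e-01, -6.81380877e-04],
       [ 8.68484994e-01, -3.79120704e-01,  3.19376434e-01],
       [ 2.92415364e-01, -1.28432961e-01, -9.47627685e-01]]), 't': array([-0.64967103, -0.04276657,  0.3811677 ])}
```

View pics/scene0.png

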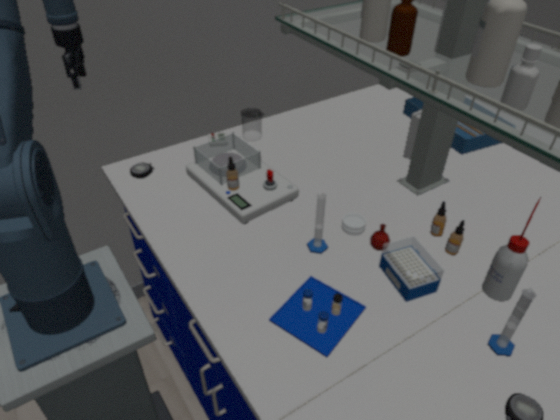

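View pics/top0.png

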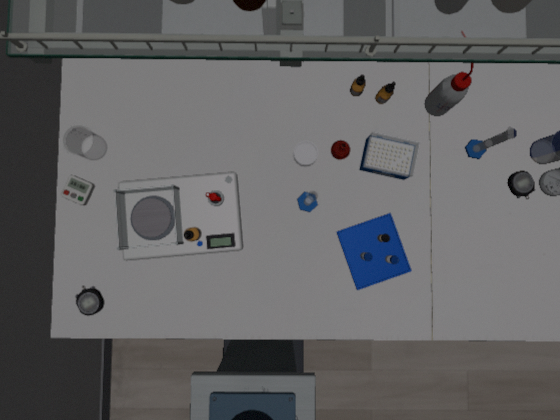

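View pics/wrist0.png

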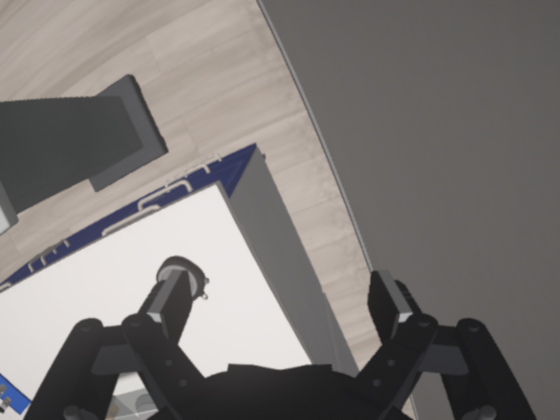

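The top view shows the balance at about (180,215), with the screw at about (215,197), the dropper at (192,234), the cylinder at (308,201) and the tray at (374,250). I'll enlarge these.

Run:
```python
import cv2
im=cv2.imread("pics/top0.png")
a=im[165:265,110:250]; cv2.imwrite("pics/c1.png",cv2.resize(a,None,fx=5.7,fy=5.7,interpolation=cv2.INTER_CUBIC))
a=im[205:295,330:420]; cv2.imwrite("pics/c2.png",cv2.resize(a,None,fx=6,fy=6,interpolation=cv2.INTER_CUBIC))
im=cv2.imread("pics/scene0.png")
a=im[125:225,180:300]; cv2.imwrite("pics/c3.png",cv2.resize(a,None,fx=6,fy=6,interpolation=cv2.INTER_CUBIC))
a=im[180:360,260:380]; cv2.imwrite("pics/c4.png",cv2.resize(a,None,fx=3.3,fy=3.3,interpolation=cv2.INTER_CUBIC))
```

```text
(no output)
```

View pics/c1.png

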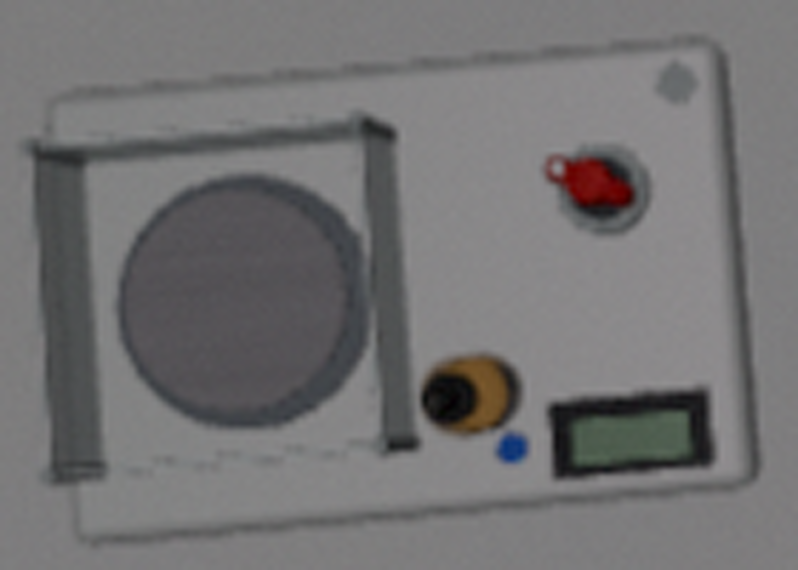

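View pics/c2.png

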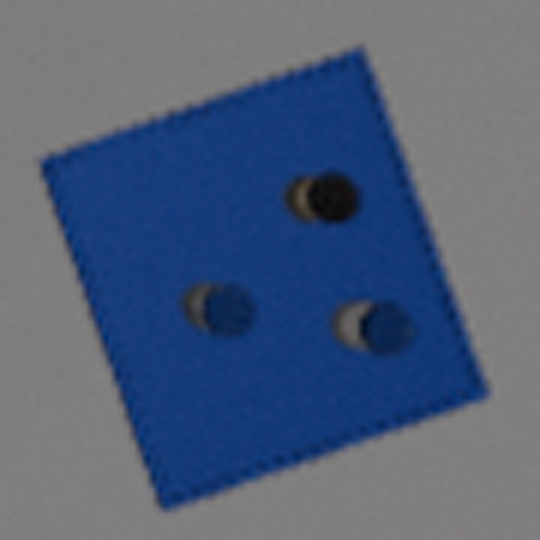

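View pics/c3.png

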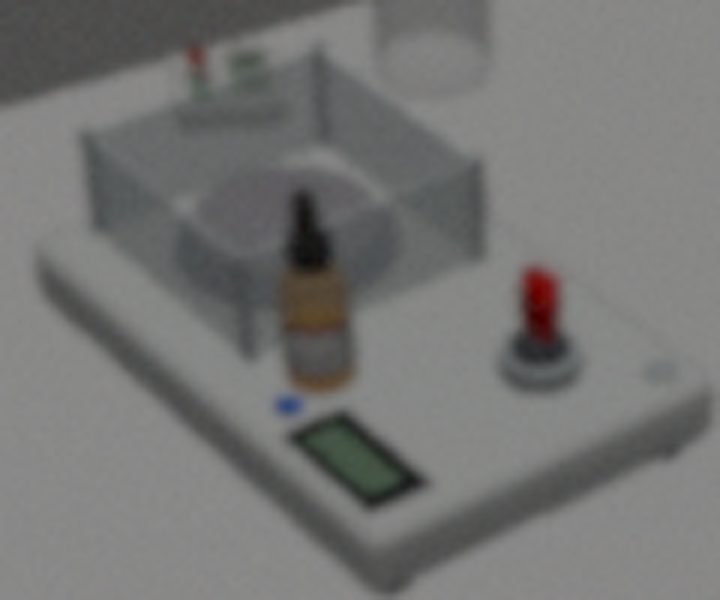

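View pics/c4.png

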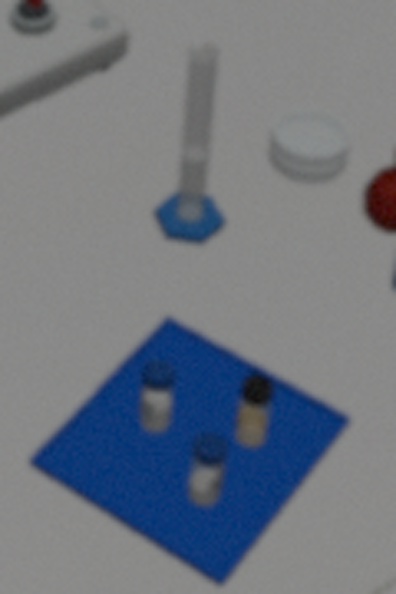

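```bash
cat > h.py <<'E'
import numpy as np
from bench import arm, vision
from scipy.spatial.transform import Rotation as Ro
def ray(c,u,v,fish=False):
    f=210/np.tan(np.radians(c["fov_y"]/2))
    d=np.array([(u-c["cx"])/f,(v-c["cy"])/f,1.])
    if fish:
        r=np.hypot(d[0],d[1]); s=np.sin(r)/r if r>1e-9 else 1
        d=np.array([d[0]*s,d[1]*s,np.cos(r)])
    R=np.array(c["R"]); t=np.array(c["t"])
    return -R.T@t, R.T@d
def hit(c,u,v,z,fish=False):
    o,d=ray(c,u,v,fish); return o+d*(z-o[2])/d[2]
def proj(c,X,fish=False):
    f=210/np.tan(np.radians(c["fov_y"]/2)); p=np.array(c["R"])@X+np.array(c["t"])
    if fish:
        th=np.arctan2(np.hypot(p[0],p[1]),p[2]); q=p[:2]/np.hypot(p[0],p[1])*th*f
    else: q=p[:2]/p[2]*f
    return q+[c["cx"],c["cy"]]
E
python3 - <<'E'
from h import *
np.set_printoptions(precision=4,suppress=True)
c=vision.get_calibration("top")
def T(x,y,z,s,ox,oy): return hit(c,(x+.5)/s-.5+ox,(y+.5)/s-.5+oy,z)
for n,x,y,z in [("pan",245,300,.062),("dot",557,169,.097),("wend",630,195,.097),("wend87",630,195,.085),("collar",605,190,.055),("dtop",443,398,.152),
 ("TL",50,97,.043),("TR",718,40,.043),("BR",755,488,.043),("BL",82,542,.043)]:
    print(n,T(x,y,z,5.7,110,165))
for n,x,y,z in [("tan",333,197,.056),("A",230,310,.056),("B",387,328,.056),("t1",42,158,.008),("t2",362,47,.008),("t3",488,393,.008),("t4",165,508,.008)]:
    print(n,T(x,y,z,6,330,205))
print("cylfoot",hit(c,307.5,202,.012))
s=vision.get_calibration("scene")
def S(x,y,z,sc,ox,oy): return hit(s,(x+.5)/sc-.5+ox,(y+.5)/sc-.5+oy,z)
print("scene pan",S(295,215,.062,6,180,125),"wingtop",S(540,268,.097,6,180,125),"boss",S(540,362,.055,6,180,125))
print("scene tan captop",S(258,384,.056,3.3,260,180),"dropbase",S(320,372,.045,6,180,125))
E
```

```text
pan [0.547  0.2464 0.062 ]
dot [0.6015 0.1071 0.097 ]
wend [0.5909 0.0765 0.097 ]
wend87 [0.5919 0.0783 0.085 ]
collar [0.5967 0.0936 0.055 ]
dtop [0.5059 0.1398 0.152 ]
TL [0.6365 0.3406 0.043 ]
TR [0.6649 0.0468 0.043 ]
BR [0.4675 0.0275 0.043 ]
BL [0.4416 0.3203 0.043 ]
tan [ 0.5025 -0.3268  0.056 ]
A [ 0.4558 -0.284   0.056 ]
B [ 0.449  -0.3487  0.056 ]
t1 [ 0.518  -0.2137  0.008 ]
t2 [ 0.5673 -0.3528  0.008 ]
t3 [ 0.4186 -0.4061  0.008 ]
t4 [ 0.3685 -0.2667  0.008 ]
cylfoot [ 0.5922 -0.1376  0.012 ]
scene pan [0.5539 0.2516 0.062 ] wingtop [0.6048 0.1047 0.097 ] boss [0.5963 0.0912 0.055 ]
scene tan captop [ 0.5054 -0.3262  0.056 ] dropbase [0.5118 0.151  0.045 ]
```

```bash
python3 -m crank '[[0,[-25,40,0],[0,0,7]],[0,[-54,85,0],[0,0,14]],[0,[-81,127,0],[0,0,21]],[0,[-109,169,0],[0,0,28]],[0,[-136,212,0],[0,0,35]],[0,[-163,254,0],[0,0,42]],[0,[-190,296,0],[0,0,49]],[0,[-217,339,0],[0,0,56]],[0,[-244,381,0],[0,0,63]],[0,[-272,423,0],[0,0,70]],[0,[-299,466,0],[0,0,78]],[0,[-326,508,0],[0,0,85]]]' 20
python3 -m crank '[[0,[0,0,0],[0,0,0]],[0,[0,0,0],[0,0,0]]]'
python3 - <<'E'
from h import *
import cv2
np.set_printoptions(precision=4,suppress=True)
s=arm.state();print(s["position"],s["joints"],s["ft_torque"],s["force"], Ro.from_quat(np.roll(s["ee_rot"],-1)).as_matrix()[:,0])
np.save("wc.npy",vision.get_calibration("wrist"),allow_pickle=True)
im=vision.grab_frame("wrist"); cv2.imwrite("pics/w1.png",im[:,:,::-1])
E
```

```text
time: 1.35
position: [0.5925, 0.0967, 0.4047]
ee_rot: [-0.0, 0.986, -0.165, -0.0]
force: [0.4, 0.8, 0.6]
grip_width: 0.997
time: 1.55
position: [0.592, 0.097, 0.4043]
ee_rot: [0.0, 0.987, -0.163, -0.0]
force: [0.5, 0.9, 0.8]
grip_width: 1.004
[0.592  0.097  0.4043] [-0.575   0.4807  0.4633  1.6987 -0.2442  1.0205 -0.3561] [ 0.0746  0.029  -0.0233] [0.4749 0.8901 0.826 ] [ 0.9467 -0.322  -0.0003]
```

View pics/w1.png

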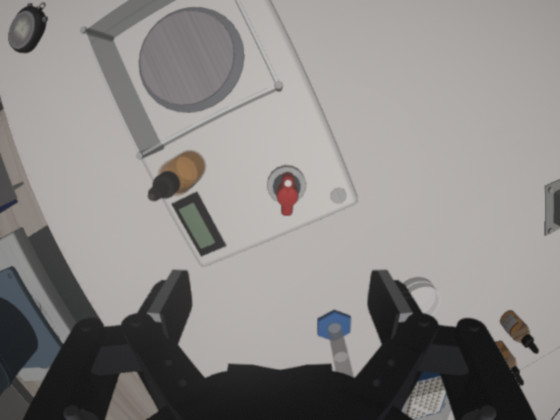

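Run:
```python
import cv2
im=cv2.imread("pics/w1.png")
cv2.imwrite("pics/w1c.png",cv2.resize(im[150:230,250:330],None,fx=7,fy=7,interpolation=cv2.INTER_CUBIC))
```

```text
(no output)
```

View pics/w1c.png

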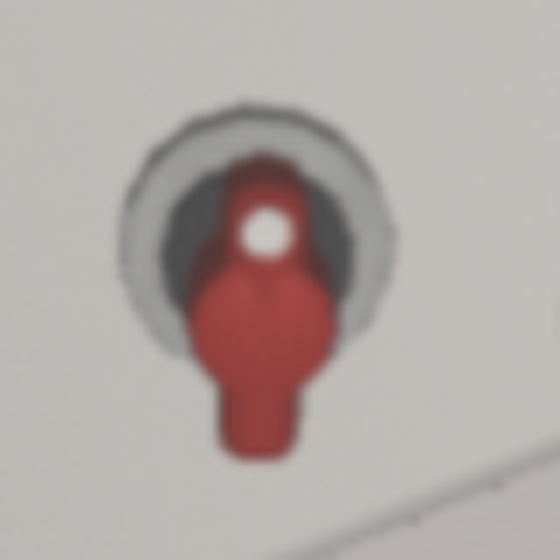

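Run:
```python
from h import *
np.set_printoptions(precision=4,suppress=True)
c=np.load("wc.npy",allow_pickle=True).item()
def W(x,y,z): return hit(c,(x+.5)/7-.5+250,(y+.5)/7-.5+150,z,True)
for n,x,y,z in [("dot",266,233,.097),("hub",264,322,.097),("end",259,445,.097),("boss",258,235,.053),("end87",259,455,.087)]: print(n,W(x,y,z))
```

```text
dot [0.6035 0.1074 0.097 ]
hub [0.5996 0.0965 0.097 ]
end [0.5938 0.081  0.097 ]
boss [0.5999 0.0969 0.053 ]
end87 [0.5925 0.0762 0.087 ]
```

```bash
python3 -m crank '[[0,[7,-1,40],[0,0,0]],[0,[7,-1,80],[0,0,0]],[0,[7,-1,90],[0,0,0]],[0,[7,-1,90],[0,0,0]]]'
python3 - <<'E'
from h import *
import cv2
np.save("wc.npy",vision.get_calibration("wrist"),allow_pickle=True)
im=vision.grab_frame("wrist"); cv2.imwrite("pics/w2.png",im[:,:,::-1])
cv2.imwrite("pics/w2c.png",cv2.resize(im[160:300,200:370,::-1],None,fx=4,fy=4,interpolation=cv2.INTER_CUBIC))
E
```

```text
time: 2.0
position: [0.5976, 0.0984, 0.3135]
ee_rot: [0.0, 0.987, -0.161, -0.002]
force: [-0.1, -0.1, 0.5]
grip_width: 0.996
```

View pics/w2c.png

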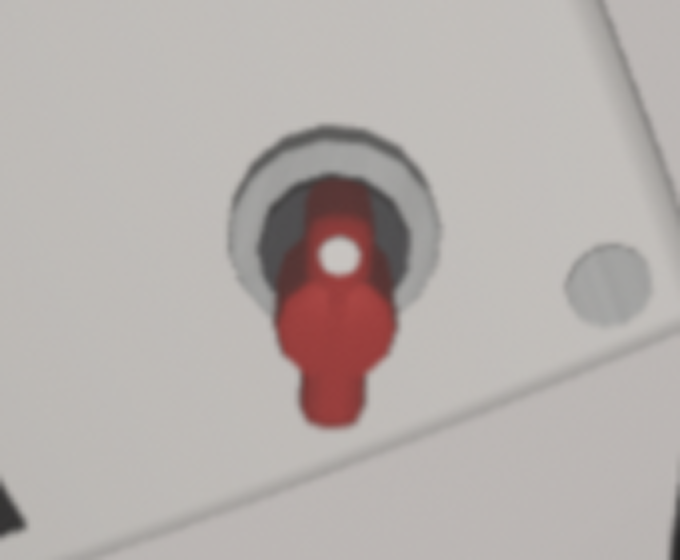

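Run:
```python
from h import *
np.set_printoptions(precision=4,suppress=True)
c=np.load("wc.npy",allow_pickle=True).item()
def W(x,y,z): return hit(c,(x+.5)/4-.5+200,(y+.5)/4-.5+160,z,True)
for n,x,y,z in [("dot",339,256,.097),("hub",335,325,.097),("end",333,418,.097),("boss",334,232,.053),("collar",335,243,.063)]: print(n,W(x,y,z))
s=arm.state();R=Ro.from_quat(np.roll(s["ee_rot"],-1)).as_matrix();print(s["position"],R[:,0],R[:,2])
print(R.T@(np.array([.599,.096,.245])-s["position"]))
```

```text
dot [0.6035 0.1071 0.097 ]
hub [0.5992 0.0962 0.097 ]
end [0.5937 0.0806 0.097 ]
boss [0.5992 0.0957 0.053 ]
collar [0.5998 0.0971 0.063 ]
[0.5986 0.0981 0.3153] [ 0.948  -0.3182 -0.0004] [-0.0003  0.0003 -1.    ]
[0.0011 0.0018 0.0703]
```

```bash
python3 -m crank '[[0,[1,2,25],[0,0,0]],[0,[1,2,50],[0,0,0]],[0,[1,2,70],[0,0,0]],[0,[1,2,70],[0,0,0]]]' 20
python3 -m crank '[[180,[0,0,0],[0,0,0]],[255,[0,0,0],[0,0,0]],[255,[0,0,0],[0,0,0]],[255,[0,0,0],[0,0,0]],[255,[0,0,0],[0,0,0]],[255,[0,0,0],[0,0,0]],[255,[0,0,0],[0,0,0]]]' 20
python3 - <<'E'
from h import *
s=arm.state();print(s["position"],s["ft_torque"],s["force"],s["grip_width"]*85,s["joints"])
E
```

```text
time: 2.45
position: [0.5987, 0.0954, 0.2445]
ee_rot: [0.0, 0.987, -0.162, -0.001]
force: [-0.4, 0.4, -0.2]
grip_width: 1.0
time: 3.15
position: [0.5988, 0.095, 0.2452]
ee_rot: [-0.0, 0.987, -0.162, -0.0]
force: [-3.0, -0.1, 5.7]
grip_width: 0.126
[0.59880304 0.09499587 0.24521127] [ 0.04214572  0.65783549 -0.05048769] [-2.99744929 -0.06486161  5.71293184] 10.718421462822848 [-0.49616014  0.69977603  0.37051667  1.77617113 -0.35707909  0.73298031
 -0.26222643]
```

```bash
cat > st.py <<'E'
from h import *
s=arm.state();R=Ro.from_quat(np.roll(s["ee_rot"],-1)).as_matrix()
print("t%.2f"%s["time"],"pos",s["position"].round(4),"xang %.2f"%np.degrees(np.arctan2(R[1,0],R[0,0])),"tq",s["ft_torque"].round(3),"F",s["force"].round(1),"w %.1f"%(s["grip_width"]*85),"j7 %.3f e7 %.3f"%(s["joints"][6],s["joint_efforts"][6]))
E
python3 st.py
python3 -m crank '[[255,[0,0,0],[0,0,8]],[255,[0,0,0],[0,0,16]],[255,[0,0,0],[0,0,16]]]' >/dev/null; python3 st.py
python3 -m crank '[[255,[0,0,0],[0,0,8]],[255,[0,0,0],[0,0,16]],[255,[0,0,0],[0,0,16]]]'>/dev/null; python3 st.py
```

```text
t3.15 pos [0.5988 0.095  0.2452] xang -18.65 tq [ 0.042  0.658 -0.05 ] F [-3.  -0.1  5.7] w 10.7 j7 -0.262 e7 0.032
t3.45 pos [0.5988 0.0951 0.2452] xang -34.86 tq [0.043 0.673 0.012] F [-2.8  0.   6.8] w 10.8 j7 -0.487 e7 -0.945
t3.75 pos [0.5987 0.0951 0.2452] xang -50.86 tq [ 0.079  0.651 -0.044] F [-3.6  0.7  6.1] w 10.6 j7 -0.710 e7 -0.948
```

```bash
python3 -m crank '[[255,[0,0,0],[0,0,8]],[255,[0,0,0],[0,0,8]]]' >/dev/null; python3 st.py
python3 -m crank '[[255,[0,0,0],[0,0,4]],[255,[0,0,0],[0,0,4]]]'>/dev/null; python3 st.py
python3 -m crank '[[255,[0,0,0],[0,0,4]],[255,[0,0,0],[0,0,4]]]'>/dev/null; python3 st.py
```

```text
t3.95 pos [0.5987 0.0951 0.2452] xang -58.84 tq [ 0.054  0.75  -0.098] F [-3.4  0.   7.2] w 10.3 j7 -0.821 e7 -0.883
t4.15 pos [0.5987 0.0951 0.2452] xang -62.74 tq [ 0.124  0.736 -0.048] F [-2.8  1.4  5.8] w 10.7 j7 -0.876 e7 -0.419
t4.35 pos [0.5987 0.0951 0.2452] xang -66.75 tq [ 0.122  0.693 -0.048] F [-3.1  0.8  7.6] w 10.4 j7 -0.932 e7 -0.418
```

```bash
python3 -m crank '[[255,[0,0,0],[0,0,4]],[255,[0,0,0],[0,0,4]]]' >/dev/null; python3 st.py
python3 -m crank '[[255,[0,0,0],[0,0,4]],[255,[0,0,0],[0,0,4]]]'>/dev/null; python3 st.py
```

```text
t4.55 pos [0.5987 0.0951 0.2452] xang -70.74 tq [ 0.041  0.788 -0.047] F [-3.2  0.2  6.9] w 10.7 j7 -0.988 e7 -0.419
t4.75 pos [0.5987 0.0951 0.2452] xang -74.74 tq [ 0.142  0.754 -0.021] F [-3.   0.   6.7] w 10.7 j7 -1.044 e7 -0.420
```

```bash
python3 -m crank '[[255,[0,0,0],[0,0,4]],[255,[0,0,0],[0,0,4]]]' >/dev/null; python3 st.py
python3 -m crank '[[255,[0,0,0],[0,0,4]],[255,[0,0,0],[0,0,4]]]'>/dev/null; python3 st.py
```

```text
t4.95 pos [0.5987 0.0951 0.2452] xang -78.74 tq [ 0.156  0.757 -0.014] F [-3.   0.4  6.5] w 10.5 j7 -1.100 e7 -0.421
t5.15 pos [0.5987 0.0952 0.2452] xang -82.73 tq [ 0.127  0.794 -0.057] F [-3.3  0.6  6.5] w 10.1 j7 -1.157 e7 -0.422
```

```bash
python3 -m crank '[[255,[0,0,0],[0,0,4]],[255,[0,0,0],[0,0,4]]]' >/dev/null; python3 st.py
```

```text
t5.35 pos [0.5987 0.0952 0.2452] xang -86.74 tq [0.195 0.764 0.021] F [-3.5  2.   6.7] w 10.4 j7 -1.214 e7 -0.423
```

```bash
python3 -m crank '[[255,[0,0,0],[0,0,4]],[255,[0,0,0],[0,0,4]]]' >/dev/null; python3 st.py
```

```text
t5.55 pos [0.5987 0.0952 0.2452] xang -90.74 tq [ 0.178  0.754 -0.089] F [-4.1  1.4  6.5] w 10.4 j7 -1.270 e7 -0.424
```

Run:
```python
from h import *
import cv2
im=vision.grab_frame("wrist"); cv2.imwrite("pics/w3.png",im[:,:,::-1])
```

```text
(no output)
```

View pics/w3.png

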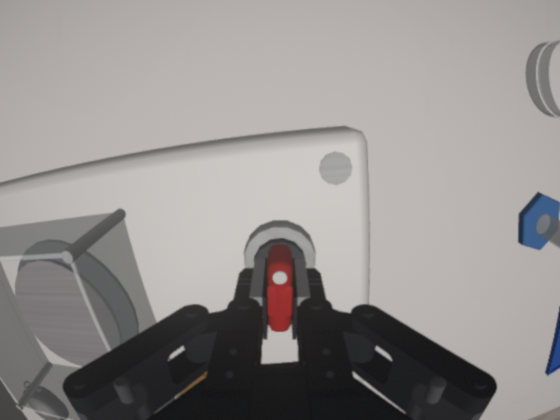

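The wing, with its dot at (280,278), sits between the pads and has turned with the gripper. I'll carry on in small steps.

```bash
python3 -m crank '[[255,[0,0,0],[0,0,4]],[255,[0,0,0],[0,0,4]]]' >/dev/null; python3 st.py
```

```text
t5.80 pos [0.5987 0.0952 0.2452] xang -94.74 tq [ 0.203  0.81  -0.006] F [-3.5  0.2  7.2] w 10.6 j7 -1.327 e7 -0.424
```

```bash
python3 -m crank '[[255,[0,0,0],[0,0,4]],[255,[0,0,0],[0,0,4]]]' >/dev/null; python3 st.py
```

```text
t6.00 pos [0.5987 0.0952 0.2452] xang -98.73 tq [ 0.118  0.804 -0.037] F [-2.8  0.5  6.6] w 10.6 j7 -1.384 e7 -0.426
```

```bash
python3 -m crank '[[255,[0,0,0],[0,0,4]],[255,[0,0,0],[0,0,4]]]' >/dev/null; python3 st.py
```

```text
t6.20 pos [0.5987 0.0952 0.2452] xang -102.73 tq [ 0.206  0.779 -0.062] F [-3.7  1.4  7. ] w 10.5 j7 -1.442 e7 -0.428
```

```bash
python3 -m crank '[[255,[0,0,0],[0,0,4]],[255,[0,0,0],[0,0,4]]]' >/dev/null; python3 st.py
```

```text
t6.40 pos [0.5987 0.0952 0.2452] xang -106.73 tq [ 0.185  0.772 -0.042] F [-4.3  1.7  7.2] w 10.5 j7 -1.499 e7 -0.429
```

```bash
python3 -m crank '[[255,[0,0,0],[0,0,4]],[255,[0,0,0],[0,0,4]]]' >/dev/null; python3 st.py
```

```text
t6.60 pos [0.5987 0.0953 0.2452] xang -110.73 tq [ 0.237  0.8   -0.033] F [-3.7  1.3  7.9] w 10.5 j7 -1.557 e7 -0.430
```

```bash
python3 -m crank '[[255,[0,0,0],[0,0,4]],[255,[0,0,0],[0,0,4]]]' >/dev/null; python3 st.py
```

```text
t6.80 pos [0.5987 0.0953 0.2452] xang -114.73 tq [ 0.218  0.824 -0.047] F [-3.7  2.3  7.2] w 10.5 j7 -1.614 e7 -0.432
```

```bash
python3 -m crank '[[255,[0,0,0],[0,0,4]],[255,[0,0,0],[0,0,4]]]' >/dev/null; python3 st.py
```

```text
t7.00 pos [0.5987 0.0953 0.2452] xang -118.73 tq [ 0.277  0.759 -0.03 ] F [-4.4  1.3  7.8] w 10.9 j7 -1.672 e7 -0.433
```

```bash
python3 -m crank '[[255,[0,0,0],[0,0,4]],[255,[0,0,0],[0,0,4]]]' >/dev/null; python3 st.py
```

```text
t7.20 pos [0.5987 0.0953 0.2452] xang -122.73 tq [ 0.296  0.836 -0.009] F [-3.6  2.   7.3] w 10.4 j7 -1.730 e7 -0.435
```

```bash
python3 -m crank '[[255,[0,0,0],[0,0,3]],[255,[0,0,0],[0,0,3]]]' >/dev/null; python3 st.py
```

```text
t7.40 pos [0.5987 0.0953 0.2452] xang -125.68 tq [0.181 0.826 0.088] F [-4.   1.2  7.1] w 10.4 j7 -1.773 e7 -0.496
```

```bash
python3 -m crank '[[255,[0,0,0],[0,0,3]],[255,[0,0,0],[0,0,3]]]' >/dev/null; python3 st.py
```

```text
t7.60 pos [0.5988 0.0953 0.2452] xang -128.67 tq [0.235 0.803 0.203] F [-3.7  1.4  7.5] w 10.7 j7 -1.817 e7 -0.534
```

```bash
python3 -m crank '[[255,[0,0,0],[0,0,3]],[255,[0,0,0],[0,0,3]]]' >/dev/null; python3 st.py
```

```text
t7.80 pos [0.5988 0.0953 0.2452] xang -131.66 tq [0.163 0.813 0.207] F [-4.2 -0.3  7.2] w 10.6 j7 -1.861 e7 -0.575
```

```bash
python3 -m crank '[[255,[0,0,0],[0,0,-8]],[255,[0,0,0],[0,0,-16]],[255,[0,0,0],[0,0,-24]],[255,[0,0,0],[0,0,-32]],[255,[0,0,0],[0,0,-40]],[255,[0,0,0],[0,0,-48]],[255,[0,0,0],[0,0,-56]],[255,[0,0,0],[0,0,-64]],[255,[0,0,0],[0,0,-72]],[255,[0,0,0],[0,0,-80]],[255,[0,0,0],[0,0,-88]],[255,[0,0,0],[0,0,-94]]]' >/dev/null; python3 st.py
python3 -m crank '[[255,[0,0,0],[0,0,0]],[255,[0,0,0],[0,0,0]]]' >/dev/null; python3 st.py
python3 - <<'E'
from h import *
import cv2
im=vision.grab_frame("wrist"); cv2.imwrite("pics/w4.png",im[:,:,::-1])
E
```

```text
t9.00 pos [0.5987 0.095  0.2452] xang -37.35 tq [ 0.09   0.643 -0.066] F [-2.2  0.2  4.8] w 10.5 j7 -0.519 e7 -0.811
t9.20 pos [0.5988 0.095  0.2452] xang -37.79 tq [0.162 0.836 0.028] F [-4.1  0.   7.8] w 10.5 j7 -0.525 e7 0.033
```

View pics/w4.png

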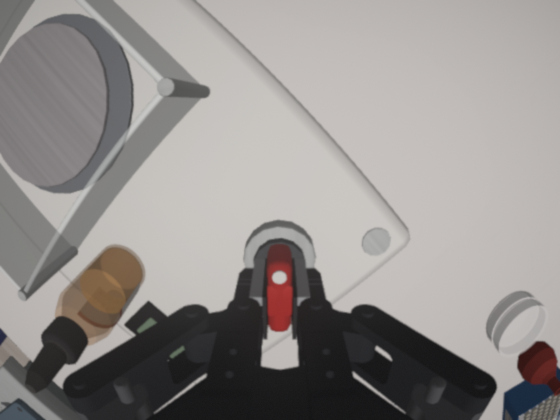

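```bash
python3 -m crank '[[150,[0,0,0],[0,0,0]],[150,[0,0,0],[0,0,0]],[150,[0,0,0],[0,0,0]],[150,[0,0,0],[0,0,0]],[150,[0,0,0],[0,0,0]],[150,[0,0,0],[0,0,0]]]' >/dev/null; python3 st.py
python3 -m crank '[[150,[0,0,-20],[0,0,0]],[150,[0,0,-50],[0,0,0]],[150,[0,0,-90],[0,0,0]],[150,[0,0,-90],[0,0,0]]]' >/dev/null; python3 st.py
python3 - <<'E'
from h import *
import cv2
np.save("wc.npy",vision.get_calibration("wrist"),allow_pickle=True)
im=vision.grab_frame("wrist"); cv2.imwrite("pics/w5.png",im[:,:,::-1])
E
```

```text
t9.85 pos [0.599  0.0948 0.2447] xang -37.66 tq [-0.007 -0.007 -0.047] F [-0.1 -0.5  0. ] w 35.3 j7 -0.523 e7 -0.003
t10.25 pos [0.6011 0.0945 0.3398] xang -37.69 tq [-0.031 -0.019  0.015] F [0.3 0.3 0.1] w 34.7 j7 -0.580 e7 -0.206
```

View pics/w5.png

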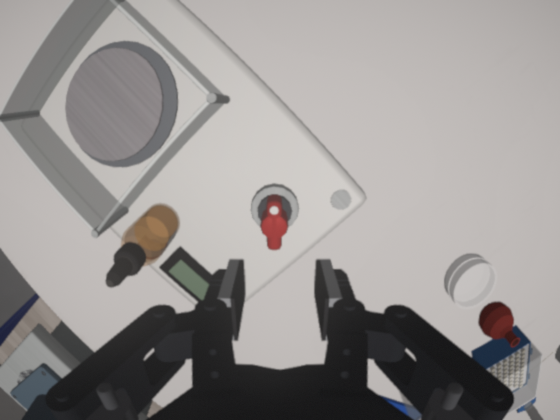

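```bash
python3 -m crank '[[150,[0,0,-40],[0,0,0]],[150,[10,20,-80],[0,0,5]],[150,[28,60,-80],[0,0,11]],[150,[47,103,-80],[0,0,17]],[150,[66,145,-80],[0,0,23]],[150,[85,186,-80],[0,0,29]],[150,[104,228,-80],[0,0,35]],[150,[123,269,-80],[0,0,41]],[150,[142,310,-80],[0,0,47]],[150,[161,351,-80],[0,0,53]],[150,[175,383,-80],[0,0,58]],[150,[180,393,-80],[0,0,62]]]' >/dev/null; python3 st.py
python3 -m crank '[[150,[0,0,30],[0,0,0]],[150,[0,0,60],[0,0,0]],[150,[0,0,60],[0,0,0]]]' >/dev/null; python3 st.py
python3 - <<'E'
from h import *
import cv2
c5=np.load("wc.npy",allow_pickle=True).item()
np.set_printoptions(precision=4,suppress=True)
print("pan w5",hit(c5,114.5,103,.062,True))
np.save("wc6.npy",vision.get_calibration("wrist"),allow_pickle=True)
im=vision.grab_frame("wrist"); cv2.imwrite("pics/w6.png",im[:,:,::-1])
E
```

```text
t11.50 pos [ 0.4989 -0.3303  0.414 ] xang -100.19 tq [-0.022 -0.064  0.029] F [ 0.3 -0.7 -0.4] w 35.1 j7 -0.814 e7 0.788
t11.80 pos [ 0.5002 -0.3248  0.3502] xang -99.66 tq [ 0.022  0.007 -0.024] F [0.3 0.2 0. ] w 35.3 j7 -0.766 e7 0.248
pan w5 [0.5526 0.2491 0.062 ]
```

View pics/w6.png

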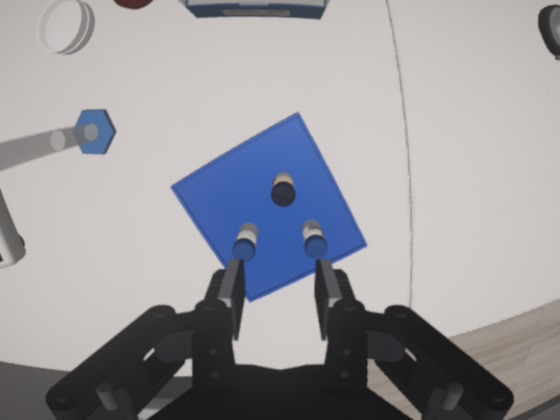

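Run:
```python
from h import *
import cv2
np.set_printoptions(precision=4,suppress=True)
im=cv2.imread("pics/w6.png")
cv2.imwrite("pics/w6c.png",cv2.resize(im[160:270,220:340],None,fx=5,fy=5,interpolation=cv2.INTER_CUBIC))
c=np.load("wc6.npy",allow_pickle=True).item()
for u,v in [(284,195),(245,251),(316,246)]: print(hit(c,u,v,.056,True))
```

```text
[ 0.5038 -0.3282  0.056 ]
[ 0.4575 -0.2848  0.056 ]
[ 0.4519 -0.3489  0.056 ]
```

View pics/w6c.png

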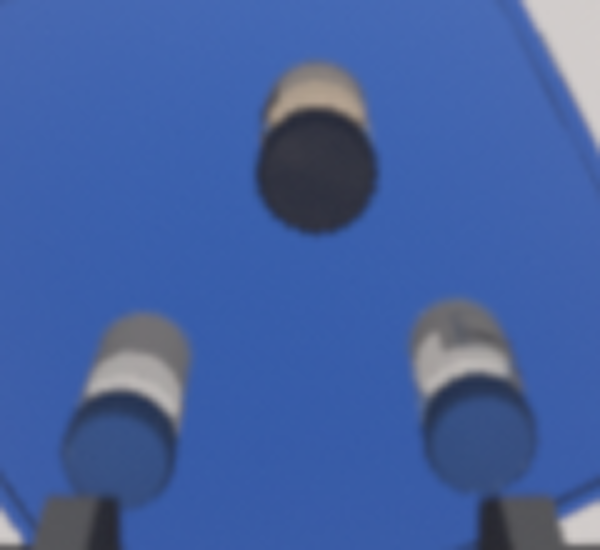

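```bash
python3 -m crank '[[150,[2,-3,40],[0,0,0]],[150,[2,-3,80],[0,0,0]],[150,[2,-3,110],[0,0,0]],[150,[2,-3,110],[0,0,0]]]' >/dev/null; python3 st.py
python3 - <<'E'
from h import *
import cv2
s=arm.state();R=Ro.from_quat(np.roll(s["ee_rot"],-1)).as_matrix()
np.save("wc7.npy",vision.get_calibration("wrist"),allow_pickle=True)
c=vision.get_calibration("wrist")
print(R.T@(np.array([.503,-.3275,.191])-s["position"]), proj(c,np.array([.503,-.3275,.056]),True))
im=vision.grab_frame("wrist"); cv2.imwrite("pics/w7.png",im[:,:,::-1])
E
```

```text
t12.25 pos [ 0.5034 -0.3277  0.2424] xang -99.62 tq [0.005 0.025 0.029] F [-0.3  0.5  0.5] w 34.9 j7 -0.675 e7 0.266
[2.44004631e-06 1.97398895e-04 5.14047588e-02] [280.17006535 260.67039822]
```

View pics/w7.png

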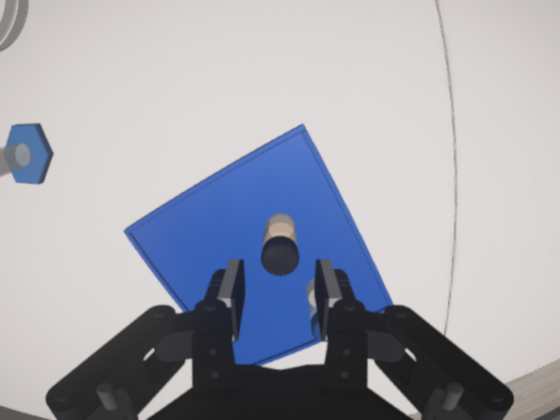

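```bash
python3 - <<'E'
from h import *
c=np.load("wc7.npy",allow_pickle=True).item()
print(hit(c,280.5,256,.056,True))
E
python3 -m crank '[[150,[0,-1,25],[0,0,0]],[150,[0,-1,51],[0,0,0]],[150,[0,-1,51],[0,0,0]]]' >/dev/null; python3 st.py
python3 -m crank '[[190,[0,0,0],[0,0,0]],[230,[0,0,0],[0,0,0]],[255,[0,0,0],[0,0,0]],[255,[0,0,0],[0,0,0]],[255,[0,0,0],[0,0,0]],[255,[0,0,0],[0,0,0]],[255,[0,0,0],[0,0,0]]]' 20 >/dev/null; python3 st.py
```

```text
[ 0.50578706 -0.3281471   0.056     ]
t12.60 pos [ 0.5053 -0.3286  0.1938] xang -99.62 tq [0.001 0.024 0.018] F [-0.1  1.2  0.7] w 34.7 j7 -0.634 e7 0.216
t13.30 pos [ 0.5059 -0.3298  0.196 ] xang -99.66 tq [ 0.155  0.149 -0.075] F [-1.8  0.3  8.3] w 20.0 j7 -0.634 e7 0.002
```

```bash
python3 -m crank '[[255,[0,0,-5],[0,0,0]],[255,[0,0,-15],[0,0,0]],[255,[0,0,-30],[0,0,0]],[255,[0,0,-30],[0,0,0]]]' >/dev/null; python3 st.py
python3 - <<'E'
from h import *
import cv2
im=vision.grab_frame("wrist"); cv2.imwrite("pics/w8.png",im[:,:,::-1])
E
```

```text
t13.70 pos [ 0.5058 -0.3297  0.2264] xang -99.65 tq [0.024 0.025 0.01 ] F [-0.4 -0.1 -0.3] w 19.8 j7 -0.659 e7 -0.123
```

View pics/w8.png

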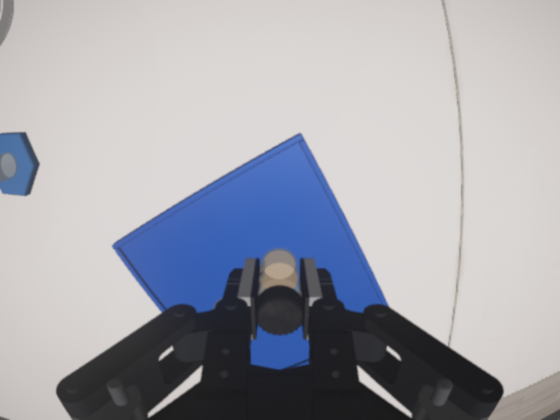

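```bash
python3 -m crank '[[255,[0,0,-40],[0,0,0]],[255,[0,0,-80],[0,0,0]],[255,[0,0,-120],[0,0,0]],[255,[0,0,-160],[0,0,0]],[255,[0,0,-190],[0,0,0]],[255,[0,0,-190],[0,0,0]]]' >/dev/null; python3 st.py
python3 -m crank '[[255,[-20,2,0],[0,0,-2]],[255,[-60,5,0],[0,0,-6]],[255,[-100,9,0],[0,0,-10]],[255,[-140,13,0],[0,0,-14]],[255,[-180,16,0],[0,0,-18]],[255,[-220,20,0],[0,0,-22]],[255,[-260,24,0],[0,0,-26]],[255,[-300,27,0],[0,0,-30]],[255,[-340,31,0],[0,0,-34]],[255,[-380,35,0],[0,0,-38]],[255,[-400,37,0],[0,0,-40]],[255,[-400,37,0],[0,0,-40]]]' >/dev/null; python3 st.py
```

```text
t14.35 pos [ 0.5056 -0.33    0.4178] xang -99.66 tq [-0.04  -0.043 -0.011] F [ 0.8 -0.4 -0.6] w 19.9 j7 -0.811 e7 -0.200
t15.55 pos [0.5354 0.075  0.4127] xang -59.31 tq [-0.033  0.015  0.049] F [-0.5 -0.8 -0.5] w 19.8 j7 -0.958 e7 -0.055
```

```bash
python3 -m crank '[[255,[-43,0,0],[0,0,0]],[255,[-80,0,0],[0,0,0]],[255,[-80,0,0],[0,0,0]]]' >/dev/null; python3 st.py
python3 - <<'E'
from h import *
import cv2
np.save("wc9.npy",vision.get_calibration("wrist"),allow_pickle=True)
im=vision.grab_frame("wrist"); cv2.imwrite("pics/w9.png",im[:,:,::-1])
im=vision.grab_frame("top"); cv2.imwrite("pics/top9.png",im[:,:,::-1])
E
```

```text
t15.85 pos [0.4932 0.1436 0.4127] xang -59.41 tq [-0.014  0.064 -0.   ] F [-0.   0.7 -0.7] w 19.7 j7 -1.131 e7 -0.705
```

View pics/w9.png

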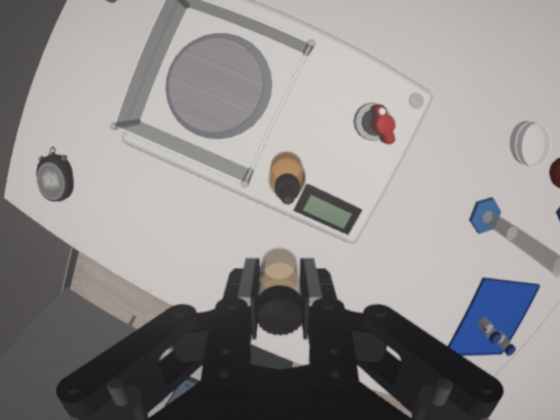

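Run:
```python
from h import *
import cv2
np.set_printoptions(precision=4,suppress=True)
im=cv2.imread("pics/w9.png")
cr=cv2.resize(im[0:200,100:340],None,fx=3,fy=3,interpolation=cv2.INTER_CUBIC)
c=np.load("wc9.npy",allow_pickle=True).item()
best=np.array([.551,.248,.062])
for k,col in [((.5526,.2491),(0,0,255)),((.547,.2464),(0,255,0))]:
    pts=[proj(c,np.array([k[0]+.048*np.cos(a),k[1]+.048*np.sin(a),.062]),True) for a in np.linspace(0,2*np.pi,60)]
    p=((np.array(pts)-[100,0]+.5)*3-.5).astype(int); cv2.polylines(cr,[p],True,col,1)
cv2.imwrite("pics/w9c.png",cr)
for u,v in [(311,45),(245,184),(115,126),(184,2)]: print(hit(c,u,v,.103,True))
```

```text
[0.6215 0.1894 0.103 ]
[0.4873 0.1764 0.103 ]
[0.4748 0.3114 0.103 ]
[0.6039 0.3064 0.103 ]
```

View pics/w9c.png

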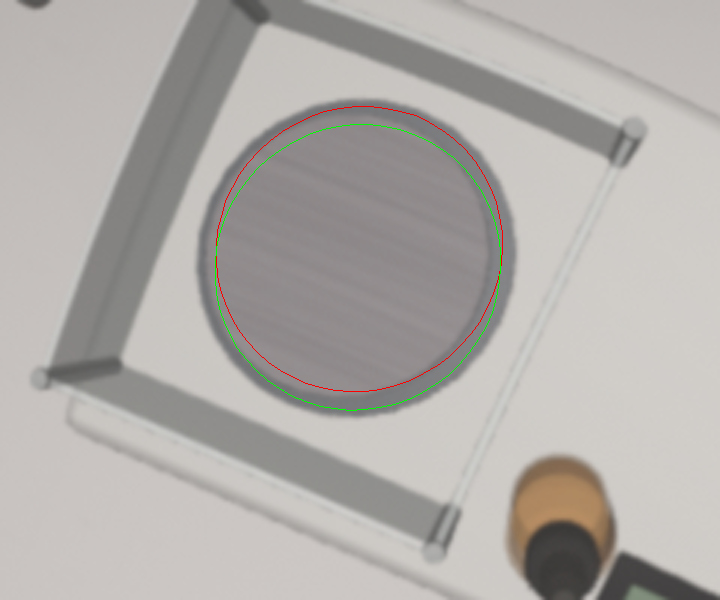

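Run:
```python
from h import *
c=np.load("wc9.npy",allow_pickle=True).item()
p=hit(c,(354+.5)/3-.5+100,(256+.5)/3-.5,.062,True);print(p)
s=arm.state();R=Ro.from_quat(np.roll(s["ee_rot"],-1)).as_matrix();print(s["position"],R.T@(np.array([.550,.248,.30])-s["position"]))
```

```text
[0.54999189 0.24813171 0.062     ]
[0.49504853 0.13968989 0.41339771] [-0.06584194 -0.10218593  0.11328132]
```

```bash
python3 -m crank '[[255,[-15,-24,0],[0,0,0]],[255,[-35,-54,0],[0,0,0]],[255,[-54,-84,0],[0,0,0]],[255,[-66,-102,0],[0,0,0]],[255,[-66,-102,30],[0,0,0]],[255,[-66,-102,60],[0,0,0]],[255,[-66,-102,85],[0,0,0]],[255,[-66,-102,85],[0,0,0]],[255,[-66,-102,85],[0,0,0]]]' >/dev/null; python3 st.py
python3 - <<'E'
from h import *
import cv2
im=vision.grab_frame("scene"); cv2.imwrite("pics/s10.png",cv2.resize(im[60:260,130:370,::-1],None,fx=3,fy=3,interpolation=cv2.INTER_CUBIC))
im=vision.grab_frame("top"); cv2.imwrite("pics/t10.png",cv2.resize(im[140:290,90:290,::-1],None,fx=4,fy=4,interpolation=cv2.INTER_CUBIC))
im=vision.grab_frame("wrist"); cv2.imwrite("pics/w10.png",im[:,:,::-1])
E
```

```text
t16.85 pos [0.5509 0.2473 0.3291] xang -59.82 tq [ 0.025 -0.005 -0.032] F [0.1 0.5 1.1] w 19.7 j7 -1.174 e7 0.029
```

View pics/s10.png

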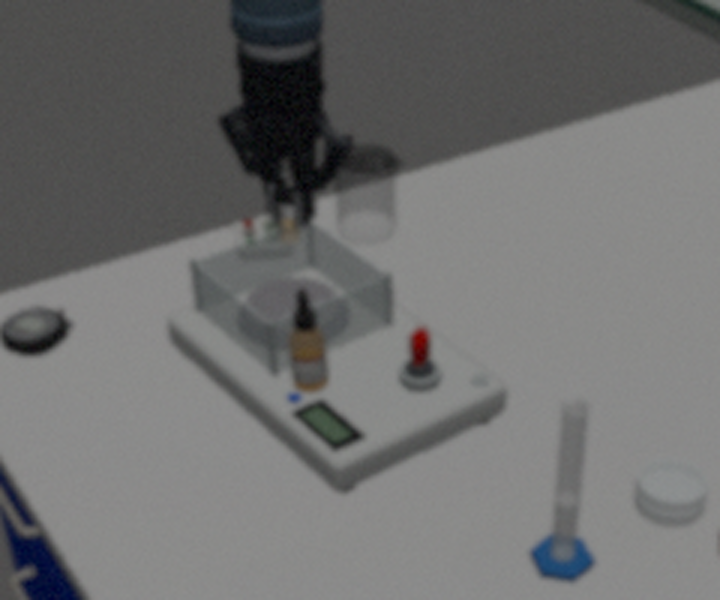

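View pics/w10.png

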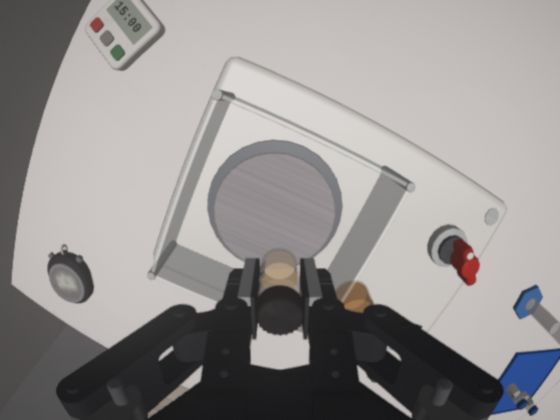

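```bash
python3 -m crank '[[255,[0,0,20],[0,0,0]],[255,[0,0,40],[0,0,0]],[255,[0,0,55],[0,0,0]],[255,[0,0,65],[0,0,0]],[255,[0,0,65],[0,0,0]],[255,[0,0,65],[0,0,0]]]' >/dev/null; python3 st.py
python3 - <<'E'
from h import *
import cv2
np.save("wc11.npy",vision.get_calibration("wrist"),allow_pickle=True)
im=vision.grab_frame("wrist"); cv2.imwrite("pics/w11.png",im[:,:,::-1])
im=vision.grab_frame("scene"); cv2.imwrite("pics/s11.png",cv2.resize(im[120:210,180:300,::-1],None,fx=6,fy=6,interpolation=cv2.INTER_CUBIC))
E
```

```text
t17.60 pos [0.5503 0.2492 0.2643] xang -59.65 tq [ 0.01   0.008 -0.025] F [ 0.3 -0.2 -0.9] w 19.4 j7 -1.127 e7 0.009
```

View pics/w11.png

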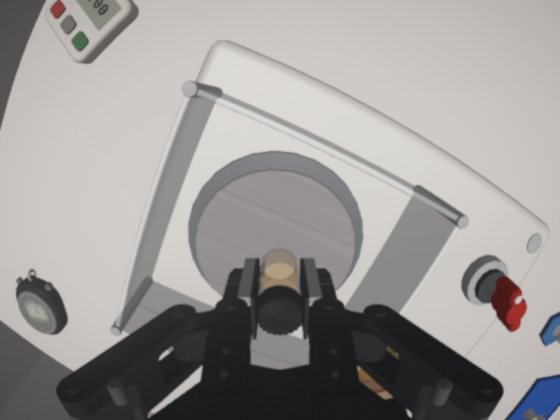

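View pics/s11.png

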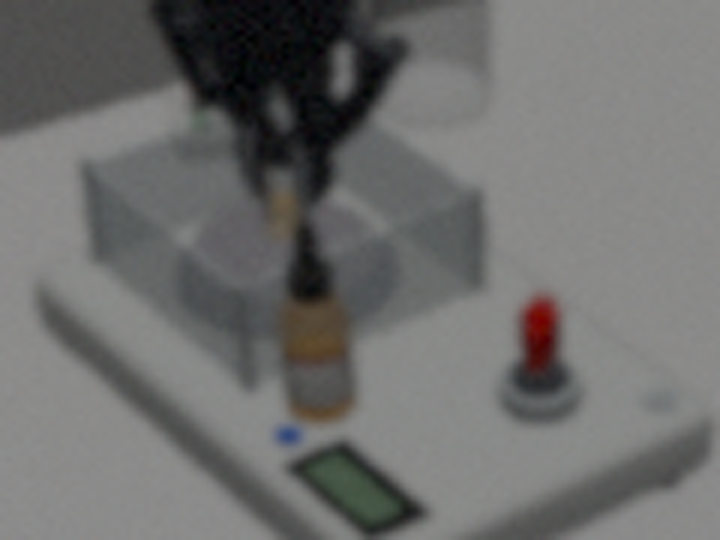

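Run:
```python
from h import *
import cv2
c=np.load("wc11.npy",allow_pickle=True).item()
im=cv2.imread("pics/w11.png")
p=[proj(c,np.array([.550+.048*np.cos(a),.2485+.048*np.sin(a),.062]),True) for a in np.linspace(0,2*np.pi,80)]
cv2.polylines(im,[np.array(p).round().astype(int)],True,(0,255,0),1)
cv2.imwrite("pics/w11o.png",im[140:330,160:400].repeat(3,0).repeat(3,1))
```

```text
(no output)
```

View pics/w11o.png

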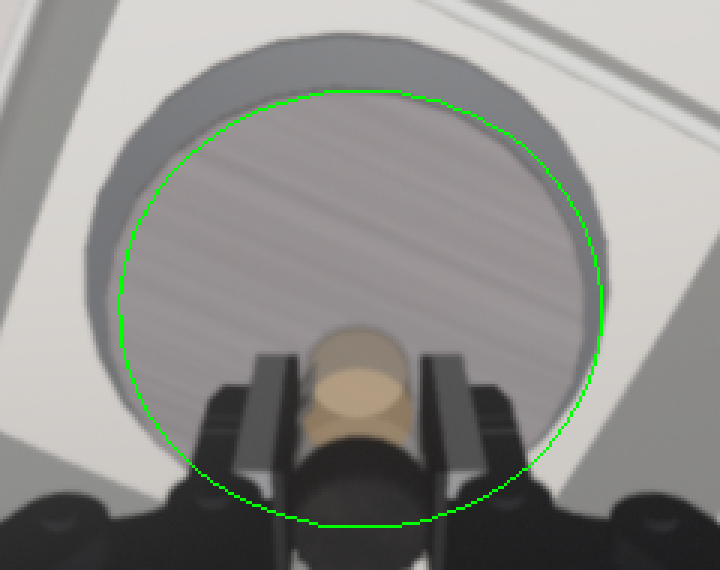

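```bash
python3 -m crank '[[255,[-2,0,3],[0,0,0]],[255,[-2,0,6],[0,0,0]],[255,[-2,0,7],[0,0,0]],[255,[-2,0,7],[0,0,0]]]' >/dev/null; python3 st.py
python3 -m crank '[[255,[0,0,1],[0,0,0]],[255,[0,0,1],[0,0,0]]]' >/dev/null; python3 st.py
python3 -m crank '[[255,[0,0,1],[0,0,0]],[255,[0,0,1],[0,0,0]]]' >/dev/null; python3 st.py
```

```text
t18.10 pos [0.5488 0.2509 0.2565] xang -59.65 tq [-0.038  0.003  0.04 ] F [-0.3  1.1 -0.9] w 19.3 j7 -1.125 e7 0.009
t18.30 pos [0.5489 0.2508 0.2556] xang -59.65 tq [ 0.054  0.023 -0.006] F [ 0.6  0.1 -0.2] w 19.5 j7 -1.125 e7 0.006
t18.50 pos [0.5489 0.2509 0.2546] xang -59.65 tq [0.029 0.023 0.009] F [ 0.7 -0.4 -0.3] w 20.0 j7 -1.124 e7 0.006
```

```bash
python3 -m crank '[[255,[0,0,1],[0,0,0]],[255,[0,0,1],[0,0,0]]]' >/dev/null; python3 st.py
```

```text
t18.70 pos [0.549  0.2509 0.2538] xang -59.65 tq [-0.081  0.087 -0.018] F [-0.2 -1.1  1.4] w 19.7 j7 -1.123 e7 0.008
```

```bash
python3 -m crank '[[255,[0,0,1],[0,0,0]],[255,[0,0,1],[0,0,0]]]' >/dev/null; python3 st.py;  python3 -m crank '[[255,[0,0,0],[0,0,0]]]' >/dev/null; python3 st.py
```

```text
t18.90 pos [0.549  0.2509 0.2528] xang -59.65 tq [-0.012  0.118  0.022] F [-0.2  0.4  3.2] w 19.9 j7 -1.122 e7 0.008
t19.00 pos [0.549  0.2509 0.2528] xang -59.65 tq [-0.034  0.184  0.026] F [-0.6 -0.5  2.3] w 19.8 j7 -1.122 e7 0.002
```

```bash
python3 -m crank '[[194,[0,0,0],[0,0,0]],[190,[0,0,0],[0,0,0]],[185,[0,0,0],[0,0,0]],[180,[0,0,0],[0,0,0]],[170,[0,0,0],[0,0,0]],[150,[0,0,0],[0,0,0]],[150,[0,0,0],[0,0,0]],[150,[0,0,0],[0,0,0]]]' >/dev/null; python3 st.py
python3 - <<'E'
from h import *
import cv2
im=vision.grab_frame("wrist"); cv2.imwrite("pics/w12.png",im[:,:,::-1])
E
```

```text
t19.80 pos [0.5489 0.2509 0.2527] xang -59.65 tq [ 0.004 -0.038  0.034] F [ 0.3  0.6 -0.8] w 34.9 j7 -1.122 e7 0.000
```

View pics/w12.png

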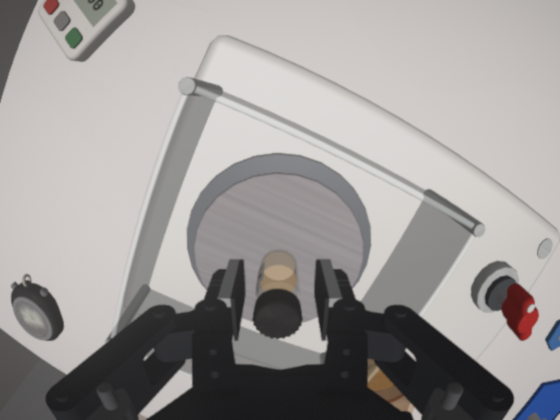

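The vial stands free between the open fingers, with its cap at about (278,315). I'll retreat straight up and check.

```bash
python3 -m crank '[[150,[0,0,-15],[0,0,0]],[150,[0,0,-40],[0,0,0]],[150,[0,0,-80],[0,0,0]],[150,[0,0,-120],[0,0,0]],[150,[0,0,-140],[0,0,0]],[150,[0,0,-140],[0,0,0]]]' >/dev/null; python3 st.py
python3 - <<'E'
from h import *
import cv2
c=vision.get_calibration("wrist"); np.save("wc13.npy",c,allow_pickle=True)
im=vision.grab_frame("wrist").copy()
for k,r,z,col in [((.549,.2495),.048,.062,(0,255,0)),((.549,.2505),.0105,.114,(255,255,0)),((.549,.2505),.0105,.062,(0,255,255))]:
    p=[proj(c,np.array([k[0]+r*np.cos(a),k[1]+r*np.sin(a),z]),True) for a in np.linspace(0,2*np.pi,80)]
    cv2.polylines(im,[np.array(p).round().astype(int)],True,col,1)
cv2.imwrite("pics/w13.png",im[:,:,::-1])
im=vision.grab_frame("scene"); cv2.imwrite("pics/s13.png",cv2.resize(im[120:210,180:300,::-1],None,fx=6,fy=6,interpolation=cv2.INTER_CUBIC))
E
```

```text
t20.45 pos [0.5501 0.2508 0.3972] xang -59.68 tq [-0.005 -0.002  0.006] F [ 0.  -0.7  0.3] w 34.8 j7 -1.221 e7 -0.127
```

View pics/w13.png

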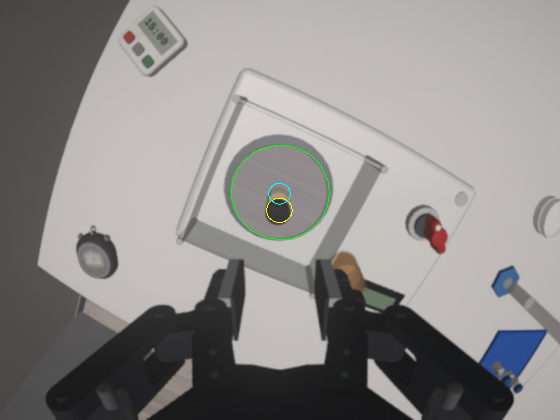

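View pics/s13.png

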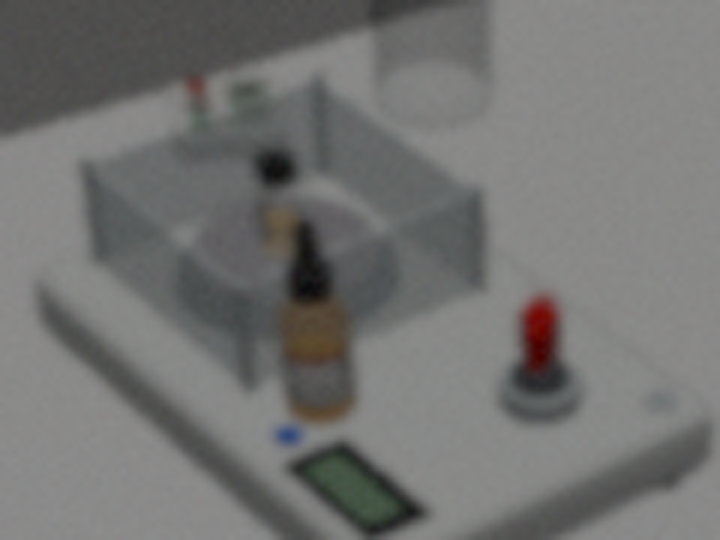

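The vial is upright in the middle of the pan: the predicted outlines (base at 279,194, cap at 279,211) fall on it. The last thing to check before handing in is the wing direction.

Run:
```python
from h import *
import cv2
im=cv2.imread("pics/w13.png"); cv2.imwrite("pics/w13c.png",cv2.resize(im[195:265,395:465],None,fx=8,fy=8,interpolation=cv2.INTER_CUBIC))
c=np.load("wc13.npy",allow_pickle=True).item()
for a in (42,52,62):
    d=np.array([np.cos(np.radians(a)),np.sin(np.radians(a)),0]); o=np.array([.5992,.0962,.097])
    print(a,[((proj(c,o+k*d,True)-[395,195]+.5)*8-.5).round() for k in (.013,-.019)])
```

```text
42 [array([355., 251.]), array([356., 481.])]
52 [array([339., 256.]), array([379., 473.])]
62 [array([324., 264.]), array([401., 461.])]
```

View pics/w13c.png

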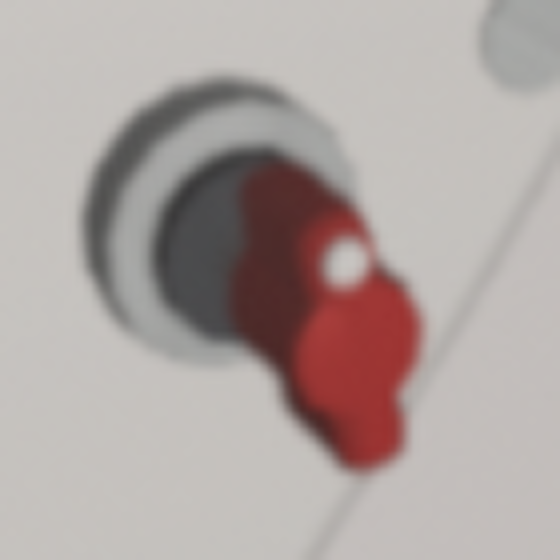

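Run:
```python
from bench import arm
print(arm.close_job(), arm.state()["time"])
```

```text
the job is handed in; nothing more can be done
the job is handed in; nothing more can be done
```

I turned the wing screw in until it bottomed, backed it off a quarter turn, set the tan vial on the pan, and handed the job in at about 20 s. The hand-in reports no verdict, so the results below come from my own checks.

- **Screw bottomed:** I gripped the wing at 20 N and turned it clockwise about 109°, until the wrist torque rose by about 0.2 N m. Joint effort put the seat twist at about 0.07 rad at that point, well under the 0.35 rad limit.
- **Screw backed off:** I then turned it back to about 90° from the bottomed direction and let go. The last picture gives the wing direction as roughly 49°, where 52° was expected. That is about 87–90° of back-off, within the 15° tolerance.
- **Vial:** I gripped it at 20 N and lowered it in 1 mm steps until the wrist force rose to about 3 N at most, then released it. The final wrist and scene pictures show it upright and within a few mm of the pan's centre. My estimates of the pan's centre varied by 3–6 mm between cameras, also inside the 20 mm tolerance.
- **Everything else:** At the end the gripper was about 0.14 m above the placing height and touching nothing. The dropper bottle, both blue-capped vials, the measuring cylinder and the draught shield looked undisturbed in the last pictures, but I did not re-measure their positions.

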